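Set an angle gauge on a rough stud

TASK

Turn the black clamp knob clockwise until it stops, so the stud block is locked in its channel. Then pick up the angle gauge, which has a black grip on top, stand it upright and centred on the two knuckles of the stud, and keeping hold of it rock it there, leaning it sideways, until its swinging pointer settles on the brass mark. Finish holding it like that: the fingers still gripping the gauge, its foot still bearing on the stud and clear of the channel and the table, the pointer at rest on the mark.

Things in the scene. Friction and masses are not known exactly. Their poses are not given: they have to be found in the camera images.
- channel: Fixed steel clamp channel on the table: base plate 150 (x) x 170 (y) x 12 mm thick with guide rails along its y, up to 34 mm above the table. Origin: centre of its underside, on the table. The clamp knob stands on its +x side, its axis at x = +52.5 mm, y = 0. It is turned about the vertical from one start to the next and does not move.
- clamp (a joint): Angle of the clamp knob about its upright axis: 0 open, 1.2 rad at its stop, where its eccentric disc holds the stud block; grows clockwise seen from above. It starts between 0 and 0.15 and stays where it is left; it takes about 0.06 N m at first, rising to 0.15 to 0.3 N m near the stop as it clamps. Counts as locked beyond 1.0 rad.
- clamp_grip (a point): Centre of the knob's black bar grip, on the turning axis, 64 mm above the table. The bar is 44 mm long, 14 mm thick and 28 mm tall (50 to 78 mm above the table). Seen from above, the bar's long direction points at +0.6 rad minus the clamp value from the channel's x axis (so 0.6 rad counter-clockwise of it at 0, 0.6 rad clockwise of it at the stop). The point's own x axis is 0.6 rad clockwise of the bar's long direction.
- stud: Loose steel block that slides along the channel's y until it is clamped: block 60 (x) x 110 (y) x 30 mm with a round stud 48 mm across and 32 mm tall on its middle. Stands on the channel's base plate, axes parallel to the channel's. Origin: centre of its underside.
- stud_top (a point): Point on the stud's axis, 70 mm above the block's underside (82 mm above the table). The stud's rough top has two rounded knuckles of 8 mm radius, each 44 mm long along the block's x: one at y = -11 mm, its crest 72 mm above the block's underside, the other at y = +11 mm, its crest 70 mm above it.
- gauge: The whole angle gauge, loose, 0.4 kg: aluminium foot 50 (x) x 110 (y) x 12 mm with a flat underside, on it an upright glazed dial case 24 (x) x 116 (y) mm, from 12 to 138 mm above the underside, and on top the black grip. Origin: centre of the foot's underside. The dial looks along its +x. It starts standing upright on the table.
- gauge_foot (a point): Centre of the underside of the gauge's foot. Axes as the gauge's.
- gauge_grip (a point): Centre of the black grip on top of the gauge, 160 mm above the foot's underside. The grip is a bar 18 mm thick (gauge x), 40 mm wide (gauge y), 45 mm tall (138 to 183 mm above the underside). Axes as the gauge's: z up, x out of the dial.
- pointer (a joint): Angle of the black pointer, which swings like a damped plumb line inside the case about a pivot on the dial's middle line 124 mm above the foot's underside; it comes to rest within about half a second. 0 points along the gauge's own -z, positive values swing the tip towards the gauge's +y. When the gauge's top is leant by an angle a towards its own +y, the pointer settles at +a. Limits +-0.5 rad.
- mark (a joint): Angle of the brass mark about the same pivot, same sense and zero as pointer. Set between 0.22 and 0.40 rad, stays fixed within the gauge: the gauge must be leant by this angle, top towards its own +y, for the pointer to stand on the mark.
- pointer_tip (a point): Lower tip of the pointer, 92 mm from its pivot.
- mark_top (a point): Middle of the inner edge of the brass mark, a tab 10 mm wide on the dial's lower edge, 93 mm from the pivot, just outside the path of the pointer's tip.
Mind the look-alikes: they are no part of the job. Leave any blue look-alike of the channel alone.

How it is judged:
On the way, in this order (a step that is already met when the one before it is completed fails the run):
1. the clamp knob is turned to its stop, locking the stud block (value of joint clamp above 1 rad), for 0.2 s.
2. the held gauge stands upright on the stud (lean under 0.13 rad) (value of joint clamp above 1 rad and contact force between gauge and stud above 0.5 N and contact force between the fingers and gauge above 1 N and angle between gauge_foot's own z axis and vertical below 0.13 rad and distance between gauge_foot and stud_top below 0.03 m), for 0.2 s.
At the end, for the whole second after the job is handed in: Clamp knob beyond 1.0 rad; pointer tip within 5 mm of the mark's inner edge and at rest; the fingers hold the gauge; its foot presses on the stud with more than 0.5 N, foot centre within 35 mm of the stud's top point, touching neither the channel nor the table (value of joint clamp above 1 rad and distance between pointer_tip and mark_top below 0.005 m and velocity of joint pointer between -0.3 and 0.3 rad/s and contact force between gauge and stud above 0.5 N and contact force between the fingers and gauge above 1 N and distance between gauge_foot and stud_top below 0.035 m and contact force between gauge and channel below 0.2 N and contact force between gauge and table below 0.2 N and value of joint pointer below 0.49 rad); the arm keeps its last pose, push and grip.
It also fails if it takes over 64 s, if anything falls off the work surface, if the arm or the gripper's body presses on something with over 40 N, if the wrist force passes 120 N, or if a joint passes its speed limit or range.

ROBOT

A 7-joint arm with a two-finger parallel gripper is mounted at the origin on the work surface. World frame = base frame: x ahead of the robot, y to its left, z up, the work surface at z = 0. Lengths are in m, angles in rad, forces in N, time in s.
With the tool pointing down it reaches from about 0.425 to 0.825 m from the base axis. Payload 3.6 kg.
Tool frame: the origin (TCP) lies between the finger pads; the fingertips stand 17 mm ahead of it and the grasp point (between the pads) lies 2 mm behind it (bot.tip_reach is the distance from the TCP to the fingertips, in m); y points along the fingers, z is the direction in which the jaws open and shut, and the axes are right-handed (so a half turn about y gives the same grasp; the last joint's range is limited). The gripper opens to 93 mm and grips with 3 to 60 N. Pads are 15 mm wide; open, the fingers measure 128 mm over their backs; the gripper's body (75 mm by 188 mm) begins 65 mm behind the grasp point.
Start: joints at [1.194, 0.615, -0.013, 1.423, 0.008, 1.103, -0.04], TCP at [0.223, -0.61, 0.198] pointing down, gripper open.
Joint ranges: [-3.12, 3.12], [-0.3, 2.06], [-1.34, 1.32], [0.26, 2.42], [-1.36, 4.5], [0.01, 1.98], [-2.84, 2.84]. Speed limits (rad/s): [2.79, 2.79, 3.14, 3.14, 3.14, 3.14, 3.14].

INTERFACE

Orientations are given as [roll, pitch, yaw] about the fixed x, y, z axes, in that order (R = Rz(yaw) Ry(pitch) Rx(roll)).
In Python, from rig import bot gives the robot as it stands. The module is installed in compiled form; this text tells all that it offers.
- The arm moves only by the shell command python3 -m creep 'ROWS' [FORCE]. ROWS is JSON, one flat list of numbers, 5 for each row, row after row: the shift along the world's x, y, z normalised to -1 to 1, where 1 is 15 cm, then the turn about the world's z normalised to -1 to 1, where 1 is 360 degrees, then the closure, from -1 (fully open) to 1 (shut), so that 0 is half open. In form: [dx, dy, dz, spin, grip, dx, dy, dz, spin, grip, ...]. A call has 1 to 8 rows; each row is the pose to reach, as a shift and turn from the pose commanded when the call began, turning the shorter way round; what a row does not reach only later rows make up. A row lasts 1/10 s, in which the tool goes at most 50 mm and 8.59 degrees, less where a joint would pass 70% of its speed; a pose out of reach is approached as far as the arm can. A call with a number of a shift or a turn outside -1 to 1 is refused whole. A call with a gripper value outside its range is refused whole. The fingers move at their own pace and stop on an object; FORCE is the grip in N (left out, the last holds). Time passes only in rows, so rows that repeat a pose let the fingers close. It gives the time, the measured TCP pose, the force and the opening at its end, in the units of the state.
- bot.read_state(): the state, without advancing time (a new reading comes with each control period).
- bot.read_camera(name): name is "scene" or "side" or "wrist"; returns the picture (400x640x3 uint8, red, green, blue); there is no depth.
- bot.camera_params(name): a dict with "vertical_fov" (degrees; the focal length in pixels is half the picture's height over the tangent of half this angle, whatever the lens; pixels are square), "cx", "cy" (the principal point, pixels), "distortion" ([k1, k2, p1, p2, k3] as OpenCV has them; the pictures are not rectified), "R" (3x3) and "t" (3): a world point X has camera coordinates R X + t; the wrist camera has in their place "mount" (4x4, takes a point from camera to tool coordinates, whose origin is the TCP and whose axes are the tool frame's). Camera axes: x right, y down, z forward; pixel columns grow to the right and rows downward; lengths in m; the calibration is good to about 2 mm. A picture is of the moment at which its call begins: read the wrist's pose just before it. camera_params takes no time and is no camera call.
- bot.sign_off(): hands the job in, once; it reports no verdict.
Trained networks look in the newest picture that a camera, given by its name, has taken for a name from the list of things; names that differ only in an ending like _2 or _b are one class to them, and where a whole thing is asked for, a point or a joint stands for the part that bears it (a point fixed in the world has none). Each returns a list of dicts, best first, with "confidence" (0 to 1); they miss things now and then, are a little off and sometimes report something else, mostly with a low value. They report only what shows in the picture. A call takes as long as a camera call. They do not tell look-alikes from the thing itself.
- bot.find_in(camera, query): "location" ([x, y, z] in m, in the coordinates of the camera as it stood for that picture, good to about 4 mm: the middle of the surface that is visible of it).
- bot.outline_of(camera, query): "pixels" (400x640 bool, what is visible of it).
- bot.mark_of(camera, query): "location" ([x, y, z] in m, in the coordinates of the camera as it stood for that picture, good to about 4 mm: a listed point, or the origin of a listed thing).
The state is a dict: "time_s": time; "joints": joint angles; "qd": joint speeds; "joint_torque": joint torques, N m; "tcp_pos": TCP position; "eef_rot": TCP orientation; "force": force on the tool from outside, world axes, zero at the start; "torque": the same for the moment, N m; "width": finger opening in m.
Only numpy, scipy, OpenCV 4.12 (cv2) and the standard library are available. Lean on these libraries where they do the work, as an engineer would, in place of code of your own. Each camera call takes 0.05 s, during which the arm holds its last target.

## Working session

There is one attempt and no reset: what is moved stays moved. The work goes in short steps, Python scripts to look and compute and a shell command to move; the robot and the scene stay as the last step left them, time stands still between calls to the robot, and variables do not carry over. Pictures are saved under pics/ and viewed, and the job is handed in when it is done.

```bash
mkdir -p pics; ls; python3 - <<'E'
from rig import bot
import cv2
for n in ("scene","side","wrist"):
    im=bot.read_camera(n); cv2.imwrite(f"pics/a_{n}.png",im[:,:,::-1])
    p=bot.camera_params(n); print(n,p)
s=bot.read_state(); print(s)
E
```

```text
pics
scene {'vertical_fov': 53.56053188119803, 'cx': 320.89442637374117, 'cy': 199.73154650409916, 'distortion': array([-0.01717352,  0.        ,  0.        ,  0.        ,  0.        ]), 'R': array([[-0.3782655 ,  0.92564184, -0.01011946],
       [ 0.74659304,  0.29859746, -0.59450684],
       [-0.54727876, -0.23243655, -0.80402687]]), 't': array([ 0.17815512, -0.26772859,  1.12713106])}
side {'vertical_fov': 55.896556365853854, 'cx': 320.7439893536678, 'cy': 203.44335188723906, 'distortion': array([0.02176494, 0.        , 0.        , 0.        , 0.        ]), 'R': array([[-0.86011107, -0.50998818,  0.01100005],
       [-0.28061076,  0.45503056, -0.84510638],
       [ 0.42598891, -0.72997209, -0.53448499]]), 't': array([0.41261122, 0.22891226, 0.64022277])}
wrist {'vertical_fov': 61.72109652244996, 'cx': 316.7260100098917, 'cy': 196.19476870927627, 'distortion': array([0.01945798, 0.        , 0.        , 0.        , 0.        ]), 'mount': array([[-3.90783564e-04,  9.62707850e-01,  2.70542866e-01,
        -7.62883366e-02],
       [ 4.85105594e-05, -2.70542868e-01,  9.62707928e-01,
   
[... 167 characters left out ...]
         1.00000000e+00]])}
{'time_s': 0.15, 'joints': array([ 1.19351109,  0.61568167, -0.01261728,  1.42450021,  0.00809881,
        1.10342368, -0.04035497]), 'qd': array([-0.00115127, -0.00226771, -0.00034119, -0.00516576, -0.0024452 ,
       -0.00090031, -0.00058153]), 'joint_torque': array([ 5.21253314e-04, -4.59344637e+01,  2.09350716e-01, -1.65942156e+01,
       -6.10628002e-02,  1.81049632e-02,  1.57540449e-04]), 'tcp_pos': array([ 0.22315709, -0.60980973,  0.19756747]), 'eef_rot': array([-1.57275920e+00, -1.57285360e-05, -2.79069853e+00]), 'force': array([ 0.07572914, -0.76764761,  0.0545213 ]), 'torque': array([-0.04122893,  0.0056346 ,  0.01876989]), 'width': 0.09292427500909538}
```

View pics/a_scene.png

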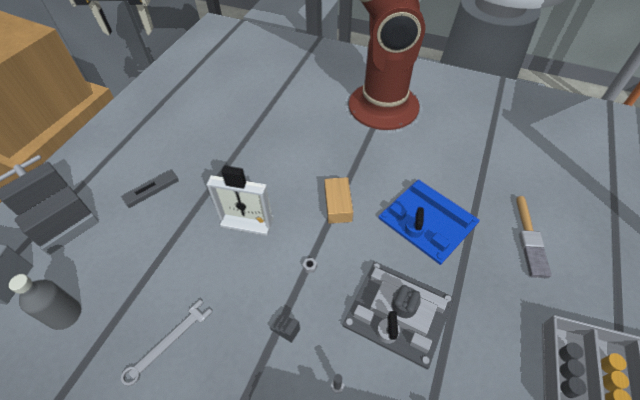

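View pics/a_side.png

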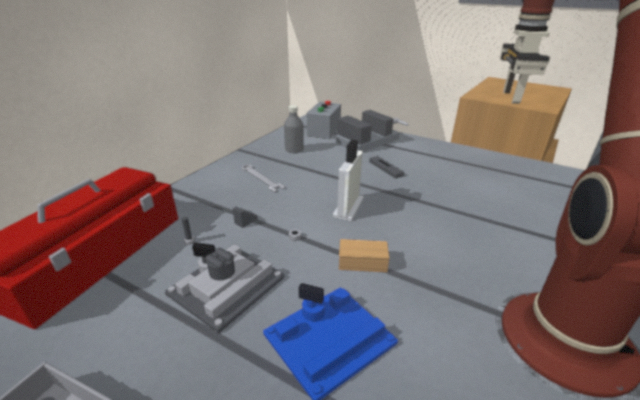

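View pics/a_wrist.png

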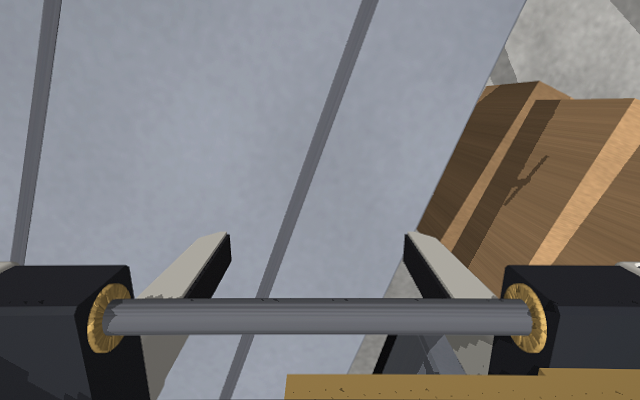

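```bash
cat > h.py <<'E'
from rig import bot
import numpy as np, cv2
from scipy.spatial.transform import Rotation as Ro
def cam(n):
    p=bot.camera_params(n); f=200/np.tan(np.radians(p['vertical_fov']/2))
    K=np.array([[f,0,p['cx']],[0,f,p['cy']],[0,0,1]]); d=np.array(p['distortion'])
    if 'R' in p: return K,d,p['R'],p['t']
    s=bot.read_state(); Rt=Ro.from_euler('xyz',s['eef_rot']).as_matrix(); M=p['mount']
    Rw=Rt@M[:3,:3]; tw=Rt@M[:3,3]+s['tcp_pos']
    return K,d,Rw.T,-Rw.T@tw
def toworld(c,loc): K,d,R,t=c; return R.T@(np.array(loc)-t)
def proj(c,X):
    K,d,R,t=c; return cv2.projectPoints(np.atleast_2d(np.array(X,float)),cv2.Rodrigues(R)[0],t,K,d)[0][:,0]
def atz(c,uv,z):
    K,d,R,t=c; n=cv2.undistortPoints(np.array([[uv]],float),K,d)[0,0]
    r=R.T@np.array([n[0],n[1],1]); o=-R.T@t; return o+r*(z-o[2])/r[2]
E
python3 - <<'E'
from h import *
for n in ("scene","side"):
    bot.read_camera(n); c=cam(n)
    for q in ("channel","clamp_grip","stud","stud_top","gauge_foot","gauge_grip","pointer_tip","mark_top"):
        for r in bot.mark_of(n,q): print(n,q,round(r['confidence'],2),toworld(c,r['location']).round(4))
print(bot.read_state()['time_s'])
E
python3 - <<'E'
import cv2
a=cv2.imread('pics/a_scene.png'); b=cv2.imread('pics/a_side.png')
cv2.imwrite('pics/b1.png',cv2.resize(a[250:380,330:470],None,fx=4,fy=4,interpolation=2))
cv2.imwrite('pics/b2.png',cv2.resize(a[160:250,190:290],None,fx=5,fy=5,interpolation=2))
cv2.imwrite('pics/b3.png',cv2.resize(b[230:330,155:295],None,fx=5,fy=5,interpolation=2))
E
```

```text
scene channel 0.6 [ 0.5724  0.2074 -0.0033]
scene clamp_grip 0.89 [0.6253 0.1954 0.0637]
scene clamp_grip 0.71 [0.3866 0.1871 0.0642]
scene clamp_grip 0.63 [0.5742 0.2073 0.0198]
scene stud 0.58 [0.5729 0.2038 0.017 ]
scene stud_top 0.64 [0.5714 0.2102 0.0871]
scene stud_top 0.16 [0.5714 0.2047 0.0017]
scene gauge_foot 0.91 [ 0.496  -0.168   0.0008]
scene gauge_grip 0.59 [ 0.5012 -0.1686  0.1643]
scene pointer_tip 0.66 [ 0.5022 -0.1662  0.0315]
scene pointer_tip 0.36 [ 0.4987 -0.1713  0.1577]
scene mark_top 0.41 [ 0.4975 -0.1378  0.0429]
side channel 0.77 [ 0.573   0.2035 -0.0017]
side channel 0.62 [ 0.3378  0.2096 -0.0004]
side clamp_grip 0.77 [0.6272 0.1991 0.0612]
side clamp_grip 0.65 [0.3843 0.1898 0.0647]
side stud 0.58 [0.5724 0.2101 0.0129]
side stud_top 0.78 [0.5702 0.2046 0.0867]
side gauge_foot 0.96 [ 0.4986 -0.1704  0.0011]
side gauge_grip 0.82 [ 0.4935 -0.1694  0.1619]
side gauge_grip 0.7 [0.5705 0.206  0.0867]
1.05
```

View pics/b1.png

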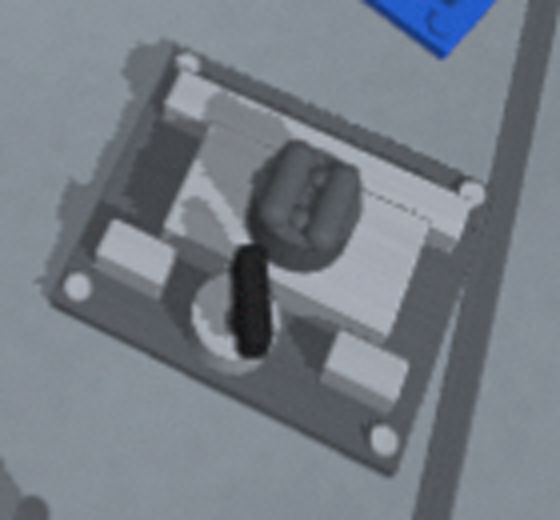

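View pics/b2.png

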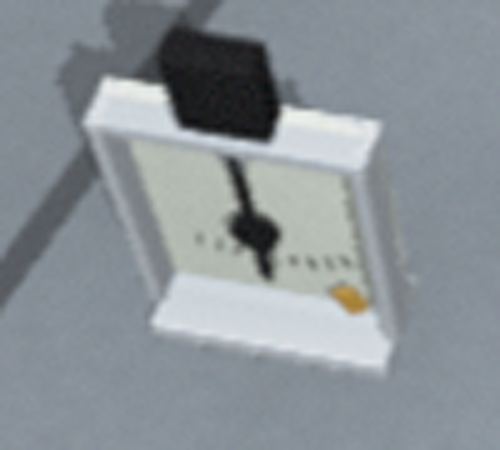

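View pics/b3.png

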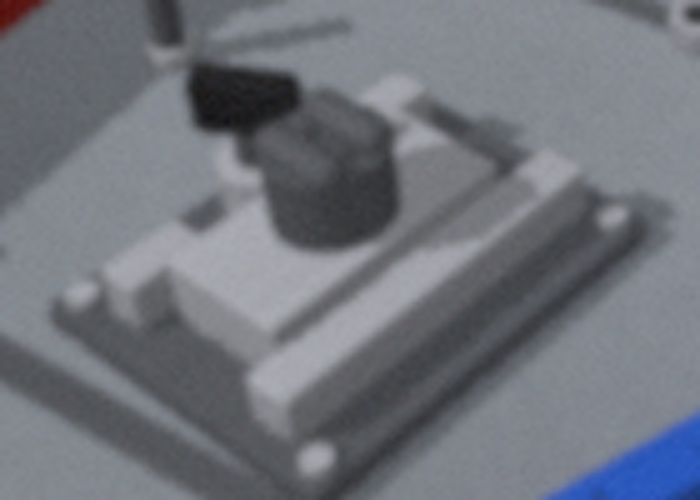

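```bash
python3 - <<'E'
from h import *
c=cam('scene')
P=[(342.5,324.3),(428,368.7),(373.75,260.5),(451,296.3)]
W=[atz(c,p,0.010) for p in P]
for w in W: print(w.round(4))
print('c',np.mean(W,0))
for a,b in ((0,1),(2,3),(0,2),(1,3)):
    d=W[b]-W[a]; print(a,b,np.linalg.norm(d),np.arctan2(d[1],d[0]))
# gauge foot
for p in ((221,224),(267.6,233)):
    print(atz(c,p,0.006))
d=atz(c,(267.6,233),0.006)-atz(c,(221,224),0.006); print(np.linalg.norm(d),np.arctan2(d[1],d[0]))
# bar top ends
A=atz(c,(330+250/4,250+247/4),0.078);B=atz(c,(330+253/4,250+345/4),0.07);print(A,B)
o=bot.outline_of('scene','clamp_grip')
bot_im=None
for r in o: print(r['confidence'],r['pixels'].sum(),np.argwhere(r['pixels']).mean(0))
E
```

```text
[0.6362 0.1116 0.01  ]
[0.6543 0.2792 0.01  ]
[0.4859 0.1251 0.01  ]
[0.5046 0.2897 0.01  ]
c [0.57023353 0.20138584 0.01      ]
0 1 0.16857537238338782 1.4633184928031553
2 3 0.16573860211450323 1.4580860393930057
0 2 0.15083729645679292 3.052106071117501
1 3 0.15004844454783925 3.071128949024181
[ 0.524148   -0.21993238  0.006     ]
[ 0.5062599  -0.11216756  0.006     ]
0.10923937334859123 1.735288508854573
[0.60571709 0.19060284 0.078     ] [0.64335624 0.20398376 0.07      ]
0.64 517 [328.47582205 388.27466151]
0.59 422 [223.82938389 415.2464455 ]
0.35 2987 [201.42048878 240.24305323]
```

```bash
python3 -m creep '[0,0,0.8,0,-1, 0,0.3,0.8,0,-1, 0.2,0.6,0.8,0,-1, 0.4,0.9,0.8,0,-1, 0.45,0.9,0.8,0,-1]'; python3 -m creep '[0.15,0.3,0,0,-1, 0.3,0.6,0,0,-1, 0.45,0.9,0,0,-1, 0.45,0.9,0,0,-1]'; python3 -m creep '[0.15,0.3,0,0,-1, 0.3,0.6,0,0,-1, 0.45,0.9,0,0,-1, 0.45,0.9,0,0,-1]';python3 -m creep '[0.15,0.3,0,0,-1, 0.3,0.6,0,0,-1, 0.45,0.9,0,0,-1, 0.45,0.9,0,0,-1]'
```

```text
time_s: 1.6
tcp_pos: [0.2929, -0.4724, 0.3205]
eef_rot: [-1.569, 0.002, -2.788]
force: [-0.1, -0.5, -0.1]
width: 0.0926
time_s: 2.0
tcp_pos: [0.3631, -0.3327, 0.3192]
eef_rot: [-1.573, 0.005, -2.777]
force: [0.3, 0.1, 1.0]
width: 0.0933
time_s: 2.4
tcp_pos: [0.4293, -0.1977, 0.3189]
eef_rot: [-1.574, 0.004, -2.777]
force: [-0.5, -0.2, 0.7]
width: 0.0928
time_s: 2.8
tcp_pos: [0.4957, -0.0626, 0.3185]
eef_rot: [-1.575, 0.004, -2.777]
force: [-0.8, -1.0, -0.0]
width: 0.093
```

```bash
python3 -m creep '[0.15,0.3,0,0,-1, 0.3,0.6,0,0,-1, 0.43,0.87,0,0,-1, 0.43,0.87,0,0,-1]'; python3 -m creep '[0.15,0.3,0,0,-1, 0.3,0.6,-0.2,0,-1, 0.43,0.87,-0.4,0,-1, 0.43,0.87,-0.4,0,-1, 0.43,0.87,-0.4,0,-1]'; python3 - <<'E'
from h import *
s=bot.read_state(); c=cam('wrist')
im=bot.read_camera('wrist'); cv2.imwrite("pics/c_wrist.png",im[:,:,::-1]); print(s['joints'].round(3),s['tcp_pos'],s['eef_rot'])
for q in ("channel","clamp_grip","stud","stud_top"):
    for r in bot.mark_of('wrist',q): print(q,round(r['confidence'],2),toworld(c,r['location']).round(4))
E
```

```text
time_s: 3.2
tcp_pos: [0.5588, 0.0672, 0.3177]
eef_rot: [-1.576, 0.002, -2.78]
force: [-1.1, 0.3, -0.8]
width: 0.093
time_s: 3.7
tcp_pos: [0.6218, 0.1904, 0.2561]
eef_rot: [-1.571, -0.004, -2.789]
force: [0.4, 0.2, -0.3]
width: 0.0931
[-0.165  0.591 -0.302  1.322  0.175  1.258 -1.691] [0.62179452 0.19042867 0.25612798] [-1.57076048 -0.00439461 -2.78901993]
channel 0.82 [0.337  0.2112 0.0013]
channel 0.66 [5.737e-01 2.038e-01 3.000e-04]
clamp_grip 0.92 [0.6234 0.1961 0.0638]
clamp_grip 0.45 [0.3917 0.1858 0.0638]
stud 0.63 [0.5736 0.2065 0.0125]
stud_top 0.82 [0.5726 0.2067 0.0862]
```

View pics/c_wrist.png

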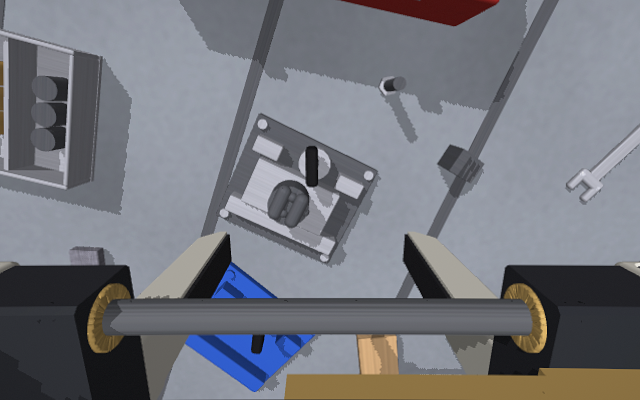

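```bash
python3 - <<'E'
import cv2
a=cv2.imread('pics/c_wrist.png')
cv2.imwrite('pics/c1.png',cv2.resize(a[100:275,210:390],None,fx=3.4,fy=3.4,interpolation=2))
E
python3 -m creep '[0,0,0,0.02,-1, 0,0,0,0.04,-1, 0,0,0,0.06,-1, 0,0,0,0.09,-1, 0,0,0,0.11,-1, 0,0,0,0.13,-1, 0,0,0,0.15,-1, 0,0,0,0.17,-1]'
python3 -m creep '[0,0,0,0.02,-1, 0,0,0,0.04,-1, 0,0,0,0.06,-1, 0,0,0,0.09,-1, 0,0,0,0.11,-1, 0,0,0,0.13,-1, 0,0,0,0.15,-1, 0,0,0,0.17,-1]'
python3 -m creep '[0,0,0,0.02,-1, 0,0,0,0.04,-1, 0,0,0,0.06,-1, 0,0,0,0.09,-1, 0,0,0,0.11,-1, 0,0,0,0.13,-1, 0,0,0,0.15,-1, 0,0,0,0.17,-1]'
python3 - <<'E'
from h import *
s=bot.read_state(); c=cam('wrist')
im=bot.read_camera('wrist'); cv2.imwrite("pics/d_wrist.png",im[:,:,::-1]); print(s['joints'].round(3),s['tcp_pos'],s['eef_rot'])
cv2.imwrite('pics/d1.png',cv2.resize(im[100:300,220:420,::-1],None,fx=3,fy=3,interpolation=2))
for q in ("channel","clamp_grip","stud","stud_top"):
    for r in bot.mark_of('wrist',q): print(q,round(r['confidence'],2),toworld(c,r['location']).round(4))
E
```

```text
time_s: 4.75
tcp_pos: [0.6229, 0.1888, 0.2599]
eef_rot: [-1.568, -0.0, -1.72]
force: [-0.4, -0.7, -0.6]
width: 0.0925
time_s: 5.55
tcp_pos: [0.623, 0.1887, 0.2598]
eef_rot: [-1.57, -0.003, -0.652]
force: [-0.3, -0.7, 0.4]
width: 0.0928
time_s: 6.35
tcp_pos: [0.6231, 0.1886, 0.2596]
eef_rot: [-1.573, -0.001, 0.416]
force: [0.6, 0.6, -0.0]
width: 0.0929
[ 0.189  0.772 -1.094  1.308  0.677  1.448  1.131] [0.62306853 0.18864464 0.25961235] [-1.57318604e+00 -1.43838336e-03  4.16008108e-01]
clamp_grip 0.7 [0.6252 0.1925 0.0644]
stud 0.76 [0.5742 0.2068 0.014 ]
stud_top 0.88 [0.5729 0.2058 0.0832]
```

View pics/c1.png

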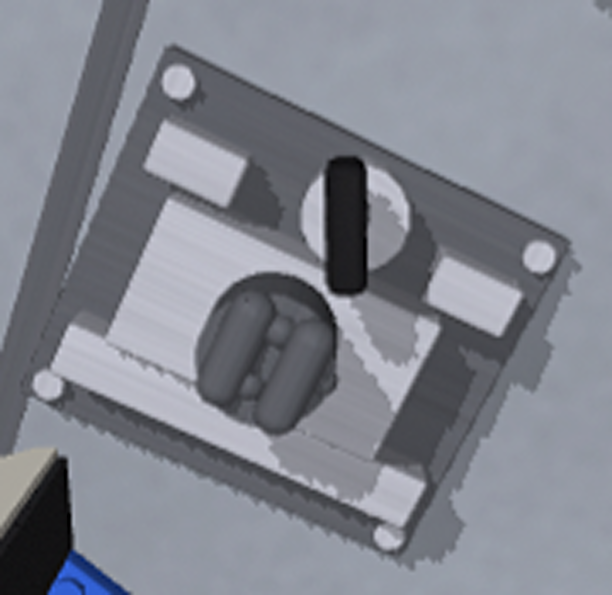

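View pics/d_wrist.png

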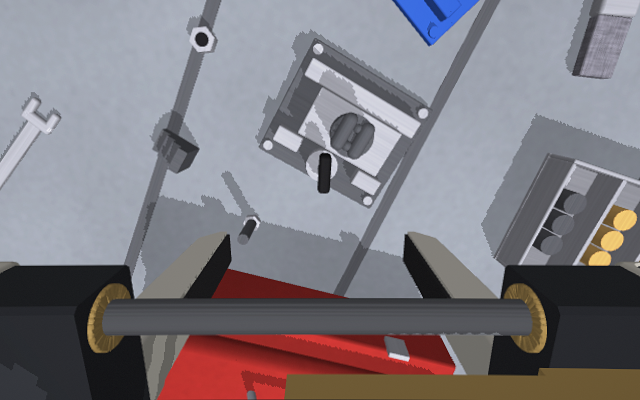

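```bash
cat >> h.py <<'E'
def camw(pos,rot):
    p=bot.camera_params('wrist'); f=200/np.tan(np.radians(p['vertical_fov']/2))
    K=np.array([[f,0,p['cx']],[0,f,p['cy']],[0,0,1]]); Rt=Ro.from_euler('xyz',rot).as_matrix(); M=p['mount']
    Rw=Rt@M[:3,:3]; tw=Rt@M[:3,3]+np.array(pos); return K,np.array(p['distortion']),Rw.T,-Rw.T@tw
def ang(a,b): d=b-a; return np.linalg.norm(d),np.arctan2(d[1],d[0])
E
python3 - <<'E'
from h import *
C=camw([0.62179452,0.19042867,0.25612798],[-1.57076048,-0.00439461,-2.78901993])
f=lambda x,y:(210+x/3.4,100+y/3.4)
A=atz(C,f(347,157),.078);B=atz(C,f(347,293),.078);print('bar c',A,B,ang(B,A),(A+B)/2)
# base corners
P=[atz(C,f(*q),.012) for q in ((172,45),(570,238),(405,550))]
P.append(P[0]+P[2]-P[1])
print(np.array(P).round(4)); print(ang(P[1],P[0]),ang(P[2],P[1]), (P[0]+P[2])/2)
# knuckle axes ends
for e in (((258,305),(215,392)),((315,335),(273,420))):
    a,b=[atz(C,f(*q),.082) for q in e]; print('kn',a,b,ang(b,a),(a+b)/2)
D=camw([0.62306853,0.18864464,0.25961235],[-1.57318604,-1.43838336e-03,0.416008108])
A=atz(D,(324,153),.078);B=atz(D,(323.5,193),.078);print('bar d',A,B,ang(A,B),(A+B)/2)
E
```

```text
bar c [0.64525599 0.2051516  0.078     ] [0.60319619 0.18984237 0.078     ] (np.float64(0.044759349206077687), np.float64(0.34908090977221207)) [0.62422609 0.19749699 0.078     ]
[[0.6531 0.2772 0.012 ]
 [0.6372 0.112  0.012 ]
 [0.4918 0.1245 0.012 ]
 [0.5076 0.2898 0.012 ]]
(np.float64(0.16600112341620268), np.float64(1.4754124251007574)) (np.float64(0.14598876586269324), np.float64(-0.08624459732851236)) [0.5724303  0.20086318 0.012     ]
kn [0.59028788 0.21609604 0.082     ] [0.55679546 0.21989657 0.082     ] (np.float64(0.0337073617372754), np.float64(-0.11299101620851607)) [0.57354167 0.21799631 0.082     ]
kn [0.58709092 0.19515821 0.082     ] [0.55405995 0.19844167 0.082     ] (np.float64(0.0331937700129073), np.float64(-0.09908001383018959)) [0.57057543 0.19679994 0.082     ]
bar d [0.60226057 0.18702484 0.078     ] [0.64415922 0.20523015 0.078     ] (np.float64(0.045682927349215606), np.float64(0.4098966078960921)) [0.62320989 0.19612749 0.078     ]
```

View pics/d1.png

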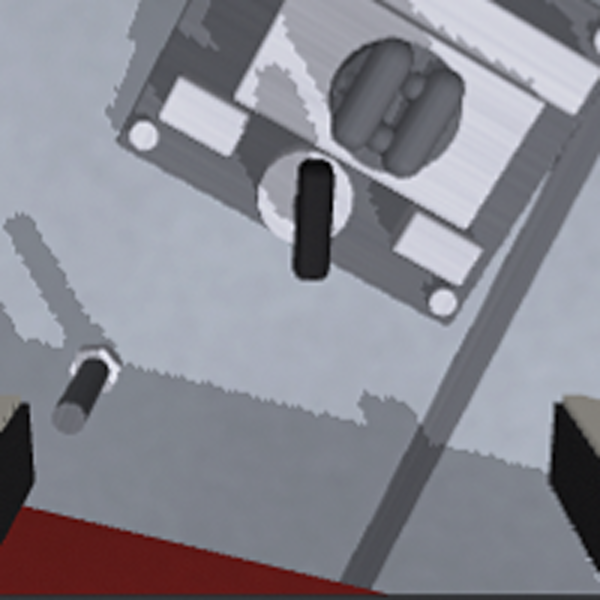

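```bash
python3 -m creep '[0.006,0.057,-0.3,-0.006,0, 0.006,0.057,-0.6,-0.006,0, 0.006,0.057,-0.8,-0.006,0, 0.006,0.057,-0.8,-0.006,0, 0.006,0.057,-0.8,-0.006,0]'; python3 - <<'E'
from h import *
s=bot.read_state(); print(s['tcp_pos'],s['eef_rot'],s['joints'].round(2))
C=cam('wrist'); im=bot.read_camera('wrist'); cv2.imwrite("pics/e_wrist.png",im[:,:,::-1])
print(proj(C,[[.624,.197,.078],s['tcp_pos']]))
E
```

```text
time_s: 7.1
tcp_pos: [0.6237, 0.1994, 0.1394]
eef_rot: [-1.571, -0.001, 0.375]
force: [0.5, 0.5, 1.2]
width: 0.0577
[0.62370278 0.19935464 0.13939578] [-1.57056613e+00 -7.89204238e-04  3.74663453e-01] [ 0.16  0.88 -1.02  1.46  0.77  1.23  0.99]
[[314.51992684 200.74726173]
 [317.75453333 231.0114643 ]]
```

View pics/e_wrist.png

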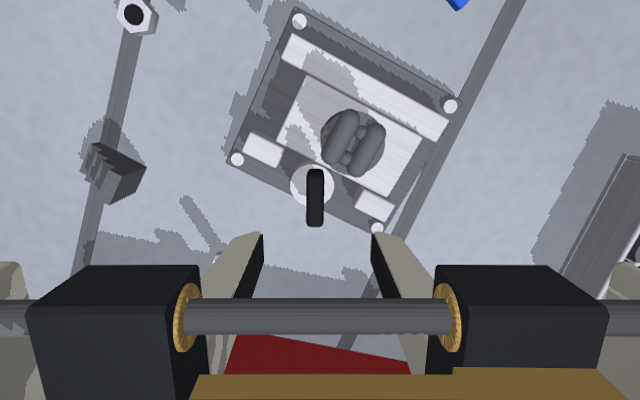

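```bash
python3 -m creep '[0,-0.013,-0.2,0,0, 0,-0.013,-0.4,0,0, 0,-0.013,-0.47,0,0, 0,-0.013,-0.47,0,0]'; python3 -m creep '[0,0,0,0,1, 0,0,0,0,1, 0,0,0,0,1, 0,0,0,0,1,0,0,0,0,1,0,0,0,0,1]' 60
```

```text
time_s: 7.55
tcp_pos: [0.6235, 0.1972, 0.0683]
eef_rot: [-1.571, 0.0, 0.375]
force: [0.7, 0.2, 1.1]
width: 0.0466
time_s: 8.15
tcp_pos: [0.6233, 0.1972, 0.0681]
eef_rot: [-1.571, -0.0, 0.376]
force: [0.2, -0.4, 0.0]
width: 0.0033
```

```bash
python3 - <<'E'
from h import *
s=bot.read_state(); print(s['width'],s['force'],s['tcp_pos'])
for n in ('wrist','side','scene'):
    im=bot.read_camera(n); cv2.imwrite(f"pics/f_{n}.png",im[:,:,::-1])
cv2.imwrite('pics/f_s2.png',cv2.resize(bot.read_camera('side')[200:320,130:300,::-1],None,fx=4,fy=4,interpolation=2))
E
```

```text
0.00334880536930159 [ 0.17300906 -0.40340477  0.03638301] [0.62333881 0.19721466 0.06808465]
```

View pics/f_wrist.png

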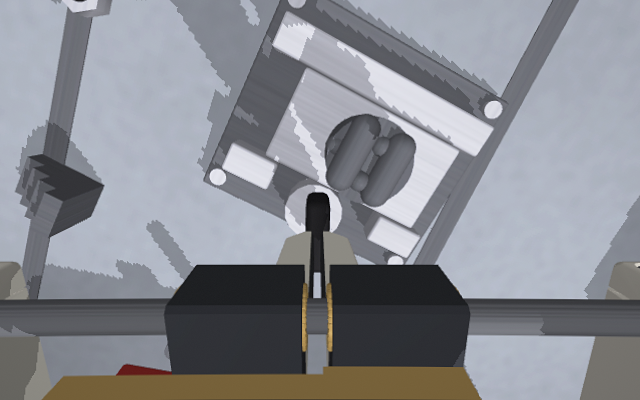

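View pics/f_s2.png

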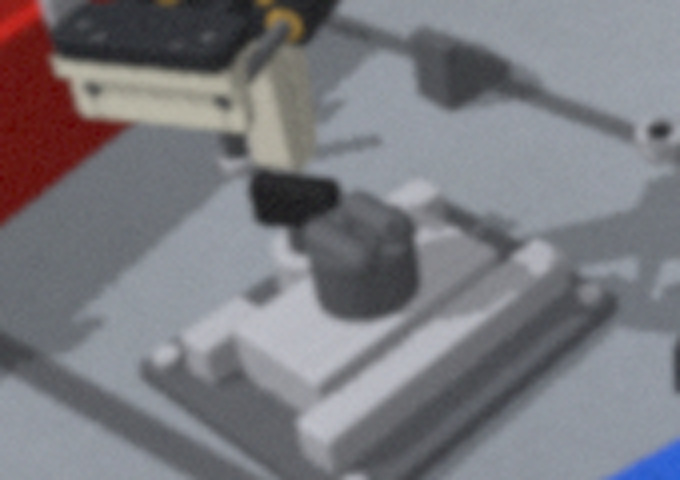

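View pics/f_scene.png

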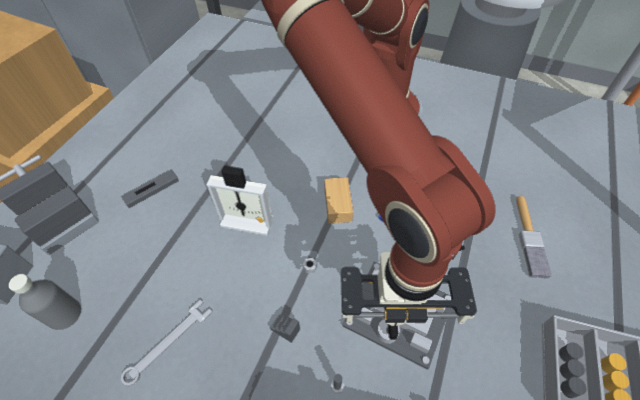

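```bash
python3 - <<'E'
from h import *
print(bot.tip_reach)
s=bot.read_state()
c=cam('side'); p=s['tcp_pos']
for z in (0.05,.068,.078,.1): print(z,proj(c,[[p[0],p[1],z]])-[[130,200]], (proj(c,[[p[0],p[1],z]])-[[130,200]])*4)
C=cam('wrist'); Rt=Ro.from_euler('xyz',s['eef_rot']).as_matrix()
for y in (-.03,-.02,-.01,0,.017):
  print(y,proj(C,[p+Rt@[xx,y,zz] for xx,zz in ((0,0),(.0075,0),(0.0075,-.0465),(-.0075,-.0465))]).round(0).tolist())
E
```

```text
0.017
0.05 [[75.85718839 55.61900032]] [[303.42875355 222.47600127]]
0.068 [[74.44330897 48.38447297]] [[297.77323589 193.53789187]]
0.078 [[73.64070779 44.28242591]] [[294.56283117 177.12970363]]
0.1 [[71.83018123 35.04137858]] [[287.32072492 140.16551431]]
-0.03 [[318.0, 253.0], [318.0, 266.0], [228.0, 266.0], [226.0, 239.0]]
-0.02 [[318.0, 245.0], [318.0, 258.0], [232.0, 258.0], [230.0, 232.0]]
-0.01 [[318.0, 238.0], [318.0, 250.0], [237.0, 250.0], [235.0, 225.0]]
0 [[318.0, 231.0], [318.0, 243.0], [240.0, 243.0], [239.0, 219.0]]
0.017 [[318.0, 221.0], [318.0, 232.0], [246.0, 232.0], [245.0, 210.0]]
```

```bash
python3 -m creep '[0,0,0.1,0,0, 0,0,0.1,0,0, 0,0,0.1,0,0, 0,0,0.1,0,0, 0,0,0.1,0,0, 0,0,0.1,0,0]'; python3 - <<'E'
from h import *
s=bot.read_state(); print(s['width'],s['force'],s['tcp_pos'])
im=bot.read_camera('side')
cv2.imwrite('pics/g_s2.png',cv2.resize(im[200:320,130:300,::-1],None,fx=4,fy=4,interpolation=2))
im=bot.read_camera('wrist');cv2.imwrite("pics/g_w.png",im[:,:,::-1])
C=cam('wrist'); Rt=Ro.from_euler('xyz',s['eef_rot']).as_matrix()
for y in (-.03,-.02,-.01,0,.017):
  print(y,proj(C,[s['tcp_pos']+Rt@[xx,y,zz] for xx,zz in ((-0.0075,-s['width']/2),(.0075,-s['width']/2))]).round(0).tolist())
E
```

```text
time_s: 8.95
tcp_pos: [0.6231, 0.197, 0.0826]
eef_rot: [-1.571, 0.001, 0.376]
force: [-0.5, -0.2, 0.2]
width: 0.0432
0.0432249098322669 [-0.46409283 -0.15101981  0.24042334] [0.62314184 0.19703687 0.08260702]
-0.03 [[275.0, 239.0], [276.0, 266.0]]
-0.02 [[277.0, 232.0], [278.0, 257.0]]
-0.01 [[279.0, 225.0], [280.0, 250.0]]
0 [[281.0, 219.0], [282.0, 242.0]]
0.017 [[284.0, 210.0], [284.0, 232.0]]
```

View pics/g_s2.png

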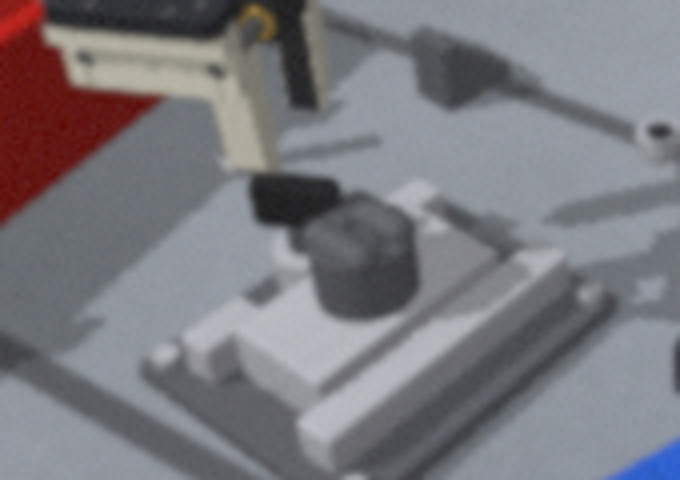

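View pics/g_w.png

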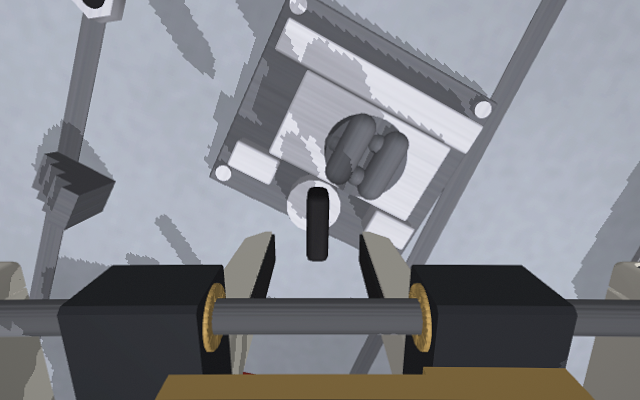

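```bash
python3 -m creep '[0.004,0,-0.15,0,0, 0.004,0,-0.3,0,0, 0.004,0,-0.3,0,0]';  python3 -m creep '[0,0,0,0,1, 0,0,0,0,1, 0,0,0,0,1, 0,0,0,0,1,0,0,0,0,1]' 60
```

```text
time_s: 9.35
tcp_pos: [0.6221, 0.1954, 0.0346]
eef_rot: [-1.572, 0.006, 0.376]
force: [0.4, 0.4, -0.8]
width: 0.0467
time_s: 9.85
tcp_pos: [0.6241, 0.1978, 0.0387]
eef_rot: [-1.57, -0.001, 0.376]
force: [-0.3, 1.0, 1.9]
width: 0.0136
```

```bash
python3 -m creep '[0,0,0,-0.02,1, 0,0,0,-0.04,1, 0,0,0,-0.06,1, 0,0,0,-0.08,1, 0,0,0,-0.1,1, 0,0,0,-0.115,1, 0,0,0,-0.13,1, 0,0,0,-0.14,1]' 60; python3 -c "
from rig import bot
s=bot.read_state();print(s['torque'],s['joints'].round(2))"
```

```text
time_s: 10.65
tcp_pos: [0.6242, 0.1972, 0.0387]
eef_rot: [-1.571, -0.001, -0.506]
force: [-1.1, 0.0, 2.4]
width: 0.0135
[-0.13723037 -0.09002949  0.21844351] [ 0.06  0.91 -0.76  1.55  0.72  0.97  0.15]
```

```bash
python3 -m creep '[0,0,0,-0.01,1, 0,0,0,-0.02,1, 0,0,0,-0.03,1, 0,0,0,-0.036,1,0,0,0,-0.036,1,0,0,0,-0.036,1]' 60; python3 - <<'E'
from h import *
s=bot.read_state();print(s['torque'],s['joints'].round(2))
im=bot.read_camera('wrist');cv2.imwrite("pics/h_w.png",im[:,:,::-1])
E
```

```text
time_s: 11.25
tcp_pos: [0.6243, 0.1972, 0.0387]
eef_rot: [-1.57, -0.001, -0.727]
force: [0.2, -1.5, 4.8]
width: 0.0133
[-0.29815564 -0.09241806  0.74091705] [ 0.04  0.89 -0.7   1.55  0.67  0.95 -0.04]
```

View pics/h_w.png

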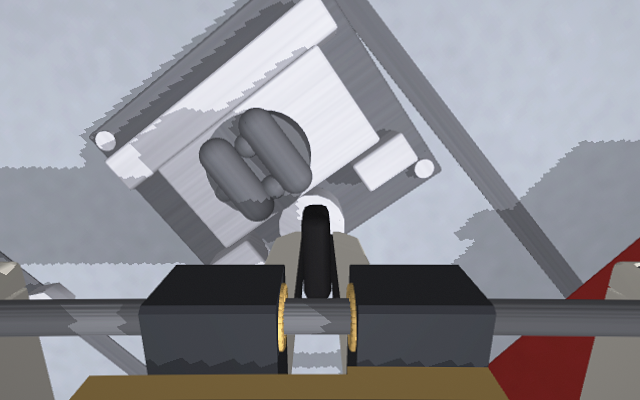

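```bash
python3 -m creep '[0,0,0,0,0, 0,0,0,0,0, 0,0,0,0,0, 0,0,0,0,0, 0,0,0,0,0]'; python3 -m creep '[0,0,0.3,0,0, 0,0,0.6,0,0, 0,0,0.9,0,0, 0,0,1,0,0, 0,0,1,0,0,0,0,1,0,0]'; python3 -m creep '[0,0,0.3,0,0,0,0,0.5,0,0, 0,0,0.5,0,0,0,0,0.5,0,0]'; python3 - <<'E'
from h import *
s=bot.read_state();print(s['tcp_pos'].tolist(),s['eef_rot'].tolist(),s['joints'].round(2)); c=cam('wrist')
im=bot.read_camera('wrist');cv2.imwrite("pics/i_w.png",im[:,:,::-1])
for q in ("channel","clamp_grip","stud","stud_top"):
    for r in bot.mark_of('wrist',q): print(q,round(r['confidence'],2),toworld(c,r['location']).round(4))
cv2.imwrite("pics/i_w2.png",cv2.resize(im[40:280,150:420,::-1],None,fx=2.5,fy=2.5,interpolation=2))
E
```

```text
time_s: 11.8
tcp_pos: [0.6237, 0.1972, 0.0377]
eef_rot: [-1.571, 0.001, -0.73]
force: [0.4, -0.7, -0.0]
width: 0.0451
time_s: 12.4
tcp_pos: [0.6232, 0.1964, 0.1864]
eef_rot: [-1.574, 0.0, -0.73]
force: [0.1, -0.8, -1.6]
width: 0.0462
time_s: 12.8
tcp_pos: [0.6233, 0.1965, 0.2607]
eef_rot: [-1.574, 0.001, -0.73]
force: [-0.4, -0.9, -0.5]
width: 0.0463
[0.6232905128658495, 0.19654496234873575, 0.2607447619178895] [-1.5741403478042226, 0.000972371076908285, -0.729789866895491] [ 0.07  0.69 -0.82  1.3   0.49  1.37  0.11]
clamp_grip 0.85 [0.6224 0.1939 0.0638]
clamp_grip 0.66 [0.3906 0.187  0.0679]
stud 0.62 [0.5725 0.2055 0.012 ]
stud_top 0.97 [0.5749 0.2084 0.0856]
```

View pics/i_w2.png

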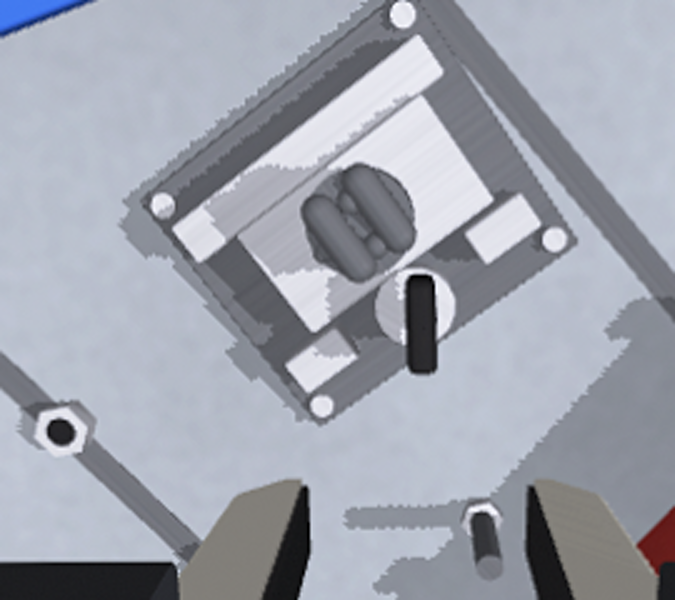

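```bash
python3 - <<'E'
from h import *
C=camw([0.62329,0.196545,0.260745],[-1.57414,0.00097,-0.72979])
f=lambda x,y:(150+x/2.5,40+y/2.5)
P=[atz(C,f(*q),.015) for q in ((403,13),(162,205),(322,405),(555,239))]
print(np.array(P).round(4),np.mean(P,0)); print(ang(P[1],P[0]),ang(P[2],P[3]),ang(P[1],P[2]),ang(P[0],P[3]))
for e,z in (((310,201),(366,274),.08),((350,169),(405,247),.08)) and [(((312,203),(364,276)),.08),(((352,170),(403,246)),.08)]:
    a,b=[atz(C,f(*q),z) for q in e]; print('kn',a,b,ang(a,b),(a+b)/2)
A=atz(C,f(421,278),.078);B=atz(C,f(423,372),.078);print('bar',ang(A,B),(A+B)/2)
E
```

```text
[[0.5154 0.2842 0.015 ]
 [0.5005 0.1339 0.015 ]
 [0.6305 0.1215 0.015 ]
 [0.6456 0.2711 0.015 ]] [0.573003   0.20266243 0.015     ]
(np.float64(0.15100384152991653), np.float64(1.4720993629133896)) (np.float64(0.15033477033801185), np.float64(1.4703067416055864)) (np.float64(0.13060139425133607), np.float64(-0.09519751947393827)) (np.float64(0.13087025990906817), np.float64(-0.10031903943084917))
kn [0.55293433 0.19943981 0.08      ] [0.59071467 0.19482872 0.08      ] (np.float64(0.03806069434490555), np.float64(-0.12144930965275313)) [0.5718245  0.19713426 0.08      ]
kn [0.55436803 0.22154628 0.08      ] [0.59243954 0.21632671 0.08      ] (np.float64(0.03842764088393077), np.float64(-0.13624978623149303)) [0.57340379 0.2189365  0.08      ]
bar (np.float64(0.042844963749571974), np.float64(-0.7067683926980507)) [0.62453459 0.1988119  0.078     ]
```

```bash
python3 -m creep '[-0.1,-0.3,0,-0.012,0, -0.2,-0.6,0,-0.024,0, -0.28,-0.81,0,-0.036,0, -0.28,-0.81,0,-0.036,0]'; python3 -m creep '[-0.1,-0.3,0,-0.012,0, -0.2,-0.6,0,-0.024,0, -0.28,-0.81,0,-0.036,0, -0.28,-0.81,0,-0.036,0]'; python3 -m creep '[-0.1,-0.3,0,-0.012,0, -0.2,-0.6,0,-0.024,0, -0.28,-0.81,0,-0.036,0, -0.28,-0.81,0,-0.036,0, -0.28,-0.81,0,-0.036,0]'; python3 - <<'E'
from h import *
s=bot.read_state();print(s['tcp_pos'].tolist(),s['eef_rot'].tolist(),s['joints'].round(2)); c=cam('wrist')
im=bot.read_camera('wrist');cv2.imwrite("pics/j_w.png",im[:,:,::-1])
for q in ("gauge","gauge_foot","gauge_grip","mark_top","pointer_tip"):
    for r in bot.mark_of('wrist',q): print(q,round(r['confidence'],2),toworld(c,r['location']).round(4))
E
```

```text
time_s: 13.45
tcp_pos: [0.5813, 0.0686, 0.2619]
eef_rot: [-1.576, -0.003, -0.966]
force: [0.1, -0.1, -0.5]
width: 0.0464
time_s: 13.85
tcp_pos: [0.5387, -0.0516, 0.2619]
eef_rot: [-1.575, -0.003, -1.191]
force: [-0.2, 0.5, -0.0]
width: 0.0469
time_s: 14.35
tcp_pos: [0.4985, -0.1659, 0.2627]
eef_rot: [-1.57, 0.002, -1.407]
force: [-0.3, 0.4, 0.2]
width: 0.0468
[0.49846264282567054, -0.16592636139425482, 0.26271127558470014] [-1.5702050890838737, 0.0017476383420289565, -1.406537123703854] [ 0.76  0.43 -0.71  1.67  0.3   1.15  0.13]
gauge 0.78 [ 0.4977 -0.1727 -0.0038]
gauge_foot 0.66 [ 4.971e-01 -1.693e-01  4.000e-04]
gauge_grip 0.7 [ 0.4968 -0.1659  0.1596]
gauge_grip 0.53 [ 0.4975 -0.1733 -0.0021]
```

View pics/j_w.png

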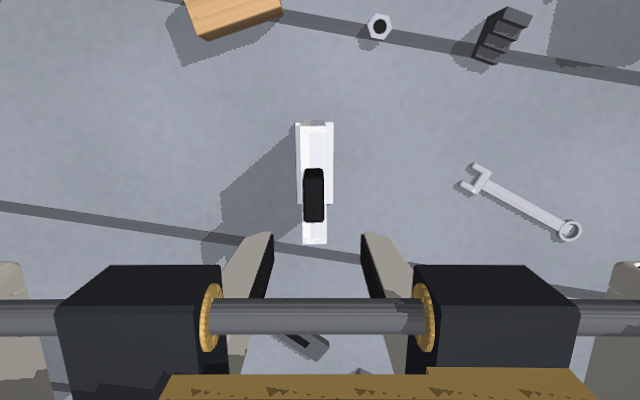

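```bash
python3 - <<'E'
from h import *
s=bot.read_state(); c=cam('wrist'); im=bot.read_camera('wrist')
cv2.imwrite("pics/j_w2.png",cv2.resize(im[110:260,240:390,::-1],None,fx=4,fy=4,interpolation=2))
g=cv2.cvtColor(im,cv2.COLOR_RGB2GRAY)
m=(g<60).astype(np.uint8); m[:160]=0;m[228:]=0;m[:,:290]=0;m[:,340:]=0
ys,xs=np.nonzero(m); print(xs.min(),xs.max(),ys.min(),ys.max())
for r in range(164,226,6):
    q=np.nonzero(m[r])[0]
    if len(q): print(r,q.min(),q.max())
print(proj(c,[[.4975,-.169,.183]]))
E
```

```text
303 323 169 221
170 305 321
176 304 322
182 303 323
188 303 323
194 303 323
200 303 323
206 304 323
212 304 323
218 304 323
[[313.34015102 199.73013966]]
```

View pics/j_w2.png

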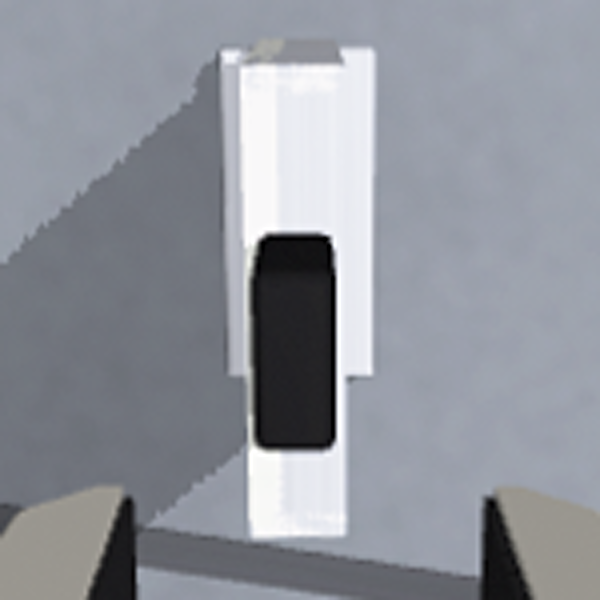

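```bash
python3 -m creep '[-0.006,-0.02,-0.3,0,0, -0.006,-0.02,-0.6,0,0, -0.006,-0.02,-0.8,0,0, -0.006,-0.02,-0.88,0,0, -0.006,-0.02,-0.88,0,0]'; python3 -m creep '[0,0,0,0,1, 0,0,0,0,1, 0,0,0,0,1, 0,0,0,0,1,0,0,0,0,1]' 30; python3 - <<'E'
from h import *
s=bot.read_state();print(s['force'],s['torque'],s['eef_rot'])
im=bot.read_camera('scene');cv2.imwrite("pics/k_s.png",cv2.resize(im[120:260,150:330,::-1],None,fx=4,fy=4,interpolation=2))
im=bot.read_camera('side');cv2.imwrite("pics/k_d.png",cv2.resize(im[90:240,280:430,::-1],None,fx=4,fy=4,interpolation=2))
E
```

```text
time_s: 15.2
tcp_pos: [0.4964, -0.1698, 0.1299]
eef_rot: [-1.573, 0.002, -1.408]
force: [0.1, -1.3, 1.1]
width: 0.0466
time_s: 15.7
tcp_pos: [0.4972, -0.1705, 0.1317]
eef_rot: [-1.57, -0.001, -1.409]
force: [-1.5, -0.3, 4.1]
width: 0.0181
[-1.54888575 -0.2550722   4.14875256] [-0.04850437  0.15707108 -0.12850406] [-1.57019781e+00 -7.80169872e-04 -1.40899025e+00]
```

View pics/k_s.png

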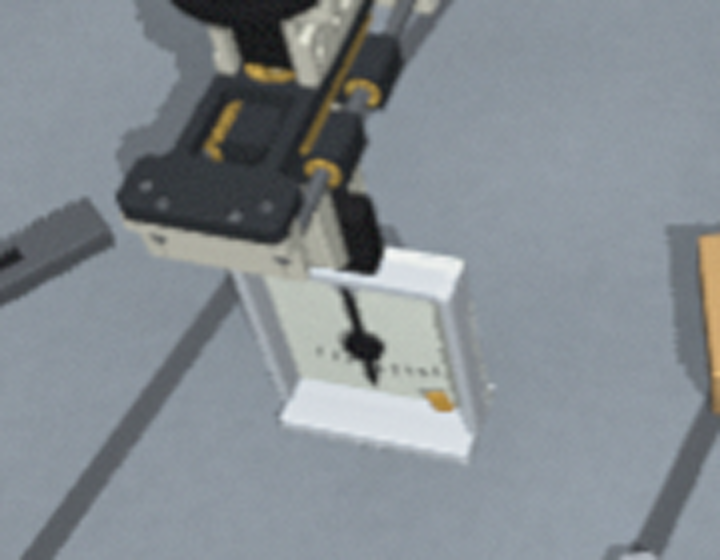

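View pics/k_d.png

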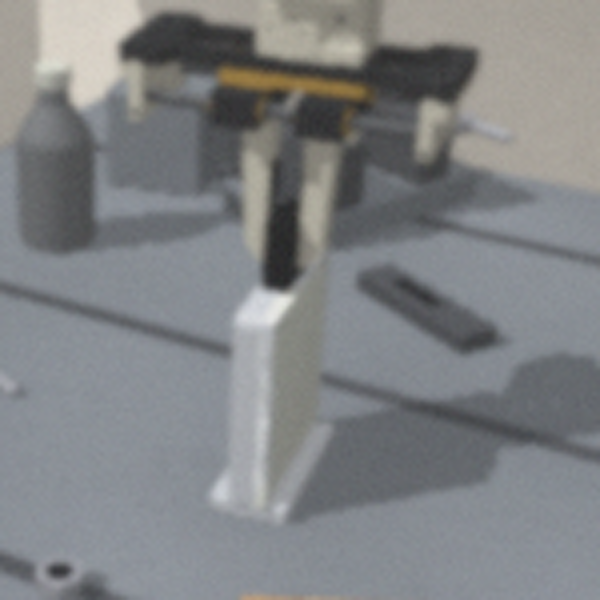

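```bash
python3 -m creep '[0,0,0.1,0,1, 0,0,0.25,0,1, 0,0,0.4,0,1, 0,0,0.55,0,1, 0,0,0.7,0,1, 0,0,0.85,0,1, 0,0,0.9,0,1, 0,0,0.9,0,1]' 30; python3 -m creep '[0.02,0.1,0,-0.002,1, 0.05,0.24,0,-0.004,1, 0.08,0.39,0,-0.006,1, 0.11,0.54,0,-0.009,1, 0.14,0.69,0,-0.012,1, 0.17,0.84,0,-0.014,1]';  python3 -m creep '[0.03,0.15,0,-0.002,1, 0.06,0.29,0,-0.004,1, 0.08,0.42,0,-0.006,1, 0.11,0.56,0,-0.009,1, 0.14,0.7,0,-0.012,1, 0.17,0.84,0,-0.014,1]'; python3 -m creep '[0.03,0.15,0,-0.002,1, 0.06,0.29,0,-0.004,1, 0.08,0.42,0,-0.006,1, 0.11,0.56,0,-0.009,1, 0.14,0.7,0,-0.012,1, 0.16,0.82,0,-0.014,1, 0.16,0.84,0,-0.014,1, 0.16,0.84,0,-0.014,1]'
python3 - <<'E'
from h import *
s=bot.read_state();print(s['force'],s['torque'],s['tcp_pos'],s['eef_rot'],s['joints'].round(2))
for n in ('scene','side'):
  im=bot.read_camera(n);c=cam(n);cv2.imwrite(f"pics/l_{n}.png",im[:,:,::-1])
  for q in ("gauge_foot","gauge_grip","mark_top","pointer_tip","stud_top"):
    for r in bot.mark_of(n,q): print(n,q,round(r['confidence'],2),toworld(c,r['location']).round(4))
E
```

```text
time_s: 16.6
tcp_pos: [0.4971, -0.1703, 0.2659]
eef_rot: [-1.57, -0.0, -1.408]
force: [0.6, 0.6, -4.4]
width: 0.0177
time_s: 17.2
tcp_pos: [0.5213, -0.0437, 0.2637]
eef_rot: [-1.575, 0.0, -1.497]
force: [-0.8, 0.2, -4.4]
width: 0.0177
time_s: 17.8
tcp_pos: [0.5469, 0.0819, 0.2635]
eef_rot: [-1.575, -0.001, -1.585]
force: [-0.1, 0.1, -3.5]
width: 0.018
time_s: 18.6
tcp_pos: [0.571, 0.2075, 0.2641]
eef_rot: [-1.574, -0.002, -1.671]
force: [-0.1, -1.0, -4.6]
width: 0.0177
[-0.10108254 -0.98416419 -4.57343927] [-0.11618785 -0.02565784 -0.00184079] [0.57101009 0.20747461 0.26412514] [-1.57386027 -0.00210418 -1.67053664] [-0.01  0.56 -0.64  1.44  0.34  1.26 -0.79]
scene gauge_foot 0.85 [0.5653 0.2087 0.1336]
scene mark_top 0.6 [0.5809 0.2366 0.1739]
scene mark_top 0.39 [0.5761 0.2184 0.1635]
scene pointer_tip 0.58 [0.5768 0.2204 0.1672]
scene pointer_tip 0.16 [0.5689 0.2122 0.081 ]
scene stud_top 0.68 [0.5685 0.2089 0.0831]
scene stud_top 0.34 [0.5723 0.2078 0.0218]
side gauge_foot 0.92 [0.5739 0.2044 0.1327]
side gauge_grip 0.73 [0.5686 0.2084 0.2944]
side stud_top 0.97 [0.5673 0.208  0.0867]
```

View pics/l_scene.png

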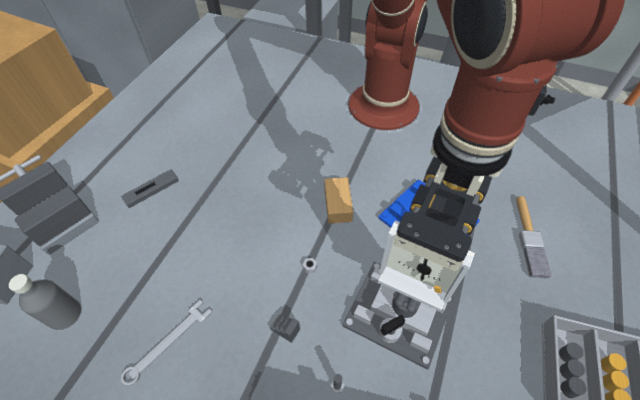

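View pics/l_side.png

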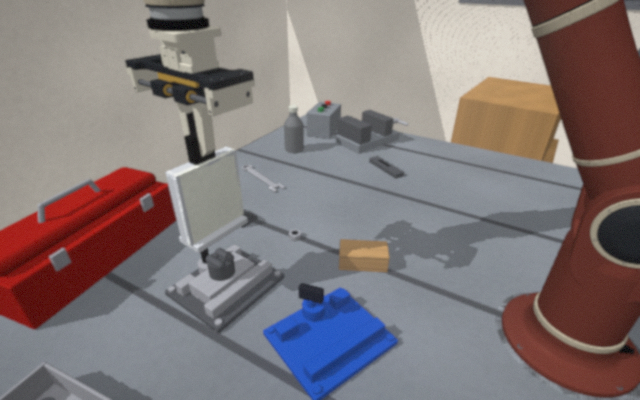

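```bash
python3 -m creep '[0.01,-0.01,-0.08,0,1, 0.01,-0.01,-0.16,0,1, 0.01,-0.01,-0.24,0,1, 0.01,-0.01,-0.29,0,1, 0.01,-0.01,-0.29,0,1]'; python3 - <<'E'
from h import *
s=bot.read_state();print(s['force'],s['torque'],s['tcp_pos'])
im=bot.read_camera('side');cv2.imwrite("pics/m_d.png",cv2.resize(im[130:320,130:300,::-1],None,fx=3.5,fy=3.5,interpolation=2))
im=bot.read_camera('scene');cv2.imwrite("pics/m_s.png",cv2.resize(im[220:380,330:480,::-1],None,fx=4,fy=3.7,interpolation=2))
E
```

```text
time_s: 19.7
tcp_pos: [0.5725, 0.2055, 0.2204]
eef_rot: [-1.574, -0.002, -1.672]
force: [-0.2, 0.6, -4.5]
width: 0.018
[-0.16931357  0.5831285  -4.51897684] [-0.04663932 -0.03543557  0.02212522] [0.57250424 0.20552778 0.22036232]
```

View pics/m_d.png

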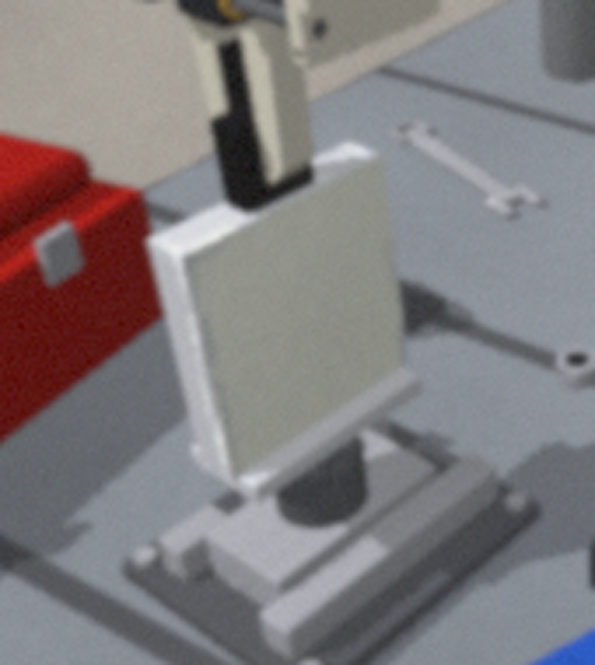

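View pics/m_s.png

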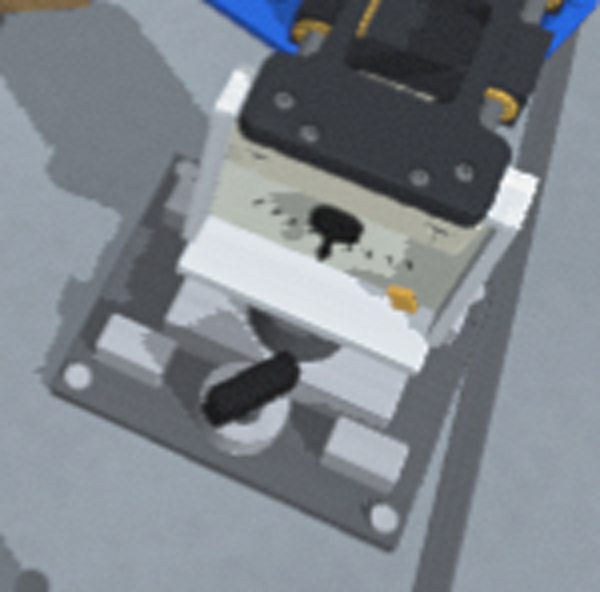

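```bash
python3 -m creep '[0,0.007,-0.015,0,1, 0,0.007,-0.03,0,1, 0,0.007,-0.037,0,1, 0,0.007,-0.037,0,1]'; python3 -c "
from rig import bot
s=bot.read_state();print(s['force'],s['torque'],s['tcp_pos'])"
```

```text
time_s: 20.2
tcp_pos: [0.5734, 0.2072, 0.2168]
eef_rot: [-1.571, -0.0, -1.672]
force: [-0.8, 0.2, -2.9]
width: 0.0178
[-0.77595471  0.19399464 -2.85613582] [-0.02094015 -0.04587993 -0.06101299] [0.57340832 0.20716064 0.21679128]
```

```bash
python3 -m creep '[0,0,-0.007,0,1, 0,0,-0.013,0,1, 0,0,-0.013,0,1]' 15; python3 -c "
from rig import bot
s=bot.read_state();print(s['force'],s['torque'],s['tcp_pos'])"; python3 -m creep '[0,0,-0.007,0,1, 0,0,-0.013,0,1, 0,0,-0.013,0,1, 0,0,-0.013,0,1]' 15;  python3 -c "
from rig import bot
s=bot.read_state();print(s['force'],s['torque'],s['tcp_pos'])"
```

```text
time_s: 20.5
tcp_pos: [0.5737, 0.2075, 0.2157]
eef_rot: [-1.57, 0.0, -1.672]
force: [-0.4, -0.6, -0.9]
width: 0.018
[-0.36390651 -0.56401202 -0.85547511] [-0.16551091  0.1902963   0.00862388] [0.5736628  0.20750535 0.21574507]
time_s: 20.9
tcp_pos: [0.574, 0.209, 0.2155]
eef_rot: [-1.568, 0.003, -1.672]
force: [-1.5, -0.4, 7.1]
width: 0.0182
[-1.45724868 -0.41696679  7.06879802] [-0.08738697  0.5716179   0.02394154] [0.57400583 0.20895662 0.21553424]
```

```bash
python3 - <<'E'
from h import *
s=bot.read_state();print(s['force'],s['tcp_pos'],s['time_s'])
c=cam('scene')
K,d,R,t=c
def dial(uv,org,yaw,xg):
    n=cv2.undistortPoints(np.array([[uv]],float),K,d)[0,0]; r=R.T@np.array([n[0],n[1],1]); o=-R.T@t
    G=Ro.from_euler('z',yaw).as_matrix(); r=G.T@r; o=G.T@(o-np.array(org)); return (o+r*(xg-o[0])/r[0])[1:]
for xg in (.008,.012):
  for nm,q in (('mark c',(350,298)),('mark in',(343,288)),('pivot?',(252,230)),('tip?',(266,278))):
    y,z=dial((190+q[0]/5,160+q[1]/5),(.4975,-.169,0),.165,xg); print(xg,nm,y.round(4),z.round(4),'r',np.hypot(y,.124-z).round(4),'ang',np.arctan2(y,.124-z).round(3))
im=bot.read_camera('scene');cv2.imwrite("pics/n_s.png",cv2.resize(im[220:380,330:480,::-1],None,fx=4,fy=3.7,interpolation=2))
E
```

```text
[-1.45724868 -0.41696679  7.06879802] [0.57400583 0.20895662 0.21553424] 20.9
0.008 mark c 0.0385 0.0393 r 0.093 ang 0.427
0.008 mark in 0.0364 0.0464 r 0.0857 ang 0.438
0.008 pivot? 0.0011 0.0784 r 0.0456 ang 0.024
0.008 tip? 0.0009 0.0428 r 0.0812 ang 0.012
0.012 mark c 0.0407 0.0459 r 0.0881 ang 0.481
0.012 mark in 0.0386 0.0529 r 0.0809 ang 0.497
0.012 pivot? 0.0037 0.0847 r 0.0395 ang 0.093
0.012 tip? 0.0035 0.0493 r 0.0748 ang 0.047
```

View pics/n_s.png

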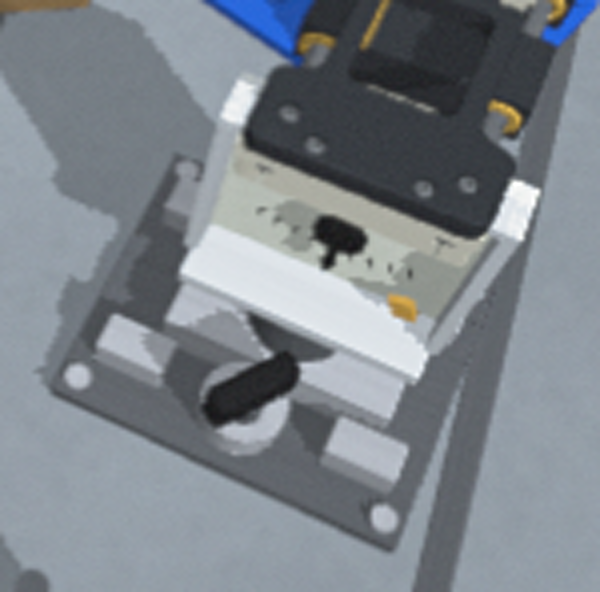

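```bash
python3 - <<'E'
import cv2
a=cv2.imread('pics/a_scene.png')
cv2.imwrite('pics/n_z.png',cv2.resize(a[175:240,205:280],None,fx=9,fy=9,interpolation=2))
E
```

```text
(no output)
```

View pics/n_z.png

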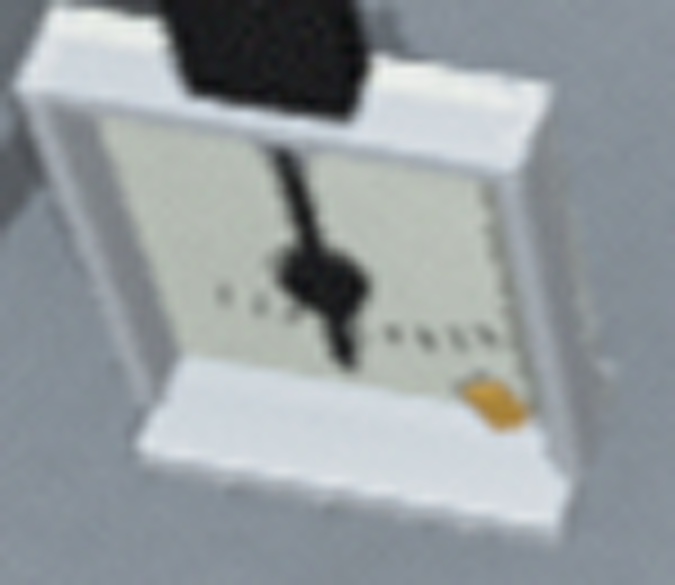

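```bash
cat >> h.py <<'E'
def dial(c,uv,org,G,xg):
    K,d,R,t=c
    n=cv2.undistortPoints(np.array([[uv]],float),K,d)[0,0]; r=R.T@np.array([n[0],n[1],1]); o=-R.T@t
    r=G.T@r; o=G.T@(o-np.array(org)); return (o+r*(xg-o[0])/r[0])[1:]
E
python3 - <<'E'
from h import *
c=cam('scene')
for xg in (.0,.002,.004,.006):
  for nm,q in (('mark c',(495,403)),('mark in',(485,380)),('bob',(325,282)),('tip',(350,365))):
    y,z=dial(c,(205+q[0]/9,175+q[1]/9),(.4975,-.169,0),Ro.from_euler('z',.165).as_matrix(),xg); print(xg,nm,y.round(4),z.round(4),'r',np.hypot(y,.124-z).round(4),'ang',np.arctan2(y,.124-z).round(3))
E
```

```text
0.0 mark c 0.034 0.0254 r 0.1043 ang 0.332
0.0 mark in 0.0328 0.0351 r 0.0948 ang 0.353
0.0 bob -0.0026 0.0652 r 0.0589 ang -0.044
0.0 tip -0.0025 0.0304 r 0.0937 ang -0.027
0.002 mark c 0.0351 0.0287 r 0.1016 ang 0.353
0.002 mark in 0.0339 0.0383 r 0.0922 ang 0.377
0.002 bob -0.0013 0.0683 r 0.0557 ang -0.024
0.002 tip -0.0012 0.0336 r 0.0904 ang -0.013
0.004 mark c 0.0362 0.032 r 0.0989 ang 0.375
0.004 mark in 0.035 0.0416 r 0.0896 ang 0.402
0.004 bob -0.0 0.0714 r 0.0526 ang -0.001
0.004 tip 0.0001 0.0369 r 0.0871 ang 0.001
0.006 mark c 0.0373 0.0353 r 0.0962 ang 0.398
0.006 mark in 0.0361 0.0448 r 0.087 ang 0.428
0.006 bob 0.0012 0.0745 r 0.0495 ang 0.025
0.006 tip 0.0014 0.0402 r 0.0838 ang 0.016
```

```bash
python3 -m creep '[0,0,0,0,1, 0,0,0,0,1, 0.003,0.033,-0.004,0,1, 0.007,0.066,-0.008,0,1, 0.01,0.1,-0.013,0,1, 0.013,0.133,-0.015,0,1, 0.016,0.166,-0.017,0,1, 0.016,0.166,-0.017,0,1]' 15; python3 - <<'E'
from h import *
s=bot.read_state();print(s['force'],s['torque'],s['tcp_pos'])
im=bot.read_camera('scene');cv2.imwrite("pics/o_s.png",cv2.resize(im[220:380,330:480,::-1],None,fx=4,fy=3.7,interpolation=2))
im=bot.read_camera('side');cv2.imwrite("pics/o_d.png",cv2.resize(im[130:320,130:300,::-1],None,fx=3.1,fy=3.1,interpolation=2))
E
```

```text
time_s: 21.75
tcp_pos: [0.5764, 0.2344, 0.2128]
eef_rot: [-1.568, 0.004, -1.671]
force: [-1.3, -0.4, 6.0]
width: 0.0178
[-1.28653571 -0.3635413   5.9910711 ] [ 0.06830933  0.45734452 -0.00109036] [0.57637593 0.23443473 0.21276973]
```

View pics/o_s.png

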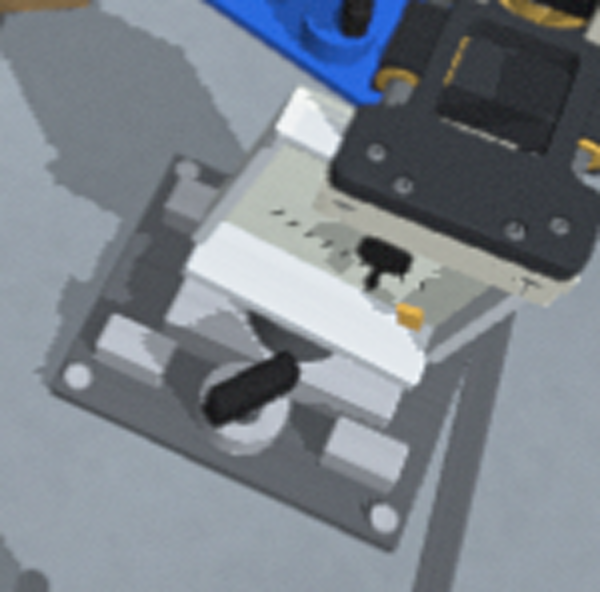

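View pics/o_d.png

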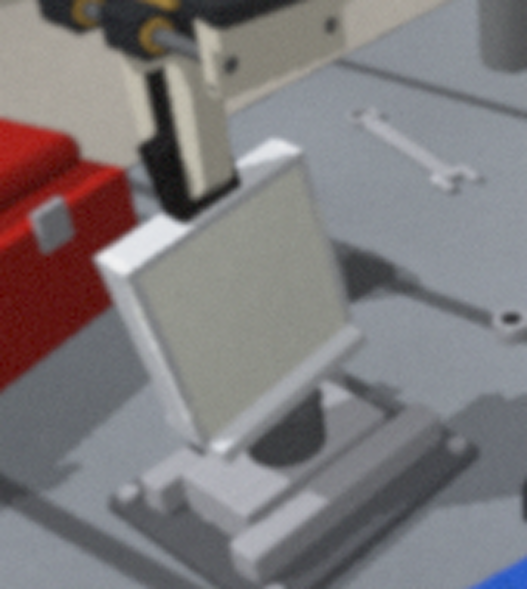

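```bash
python3 -m creep '[0.003,0.028,-0.003,0,1, 0.005,0.056,-0.007,0,1, 0.008,0.084,-0.012,0,1, 0.011,0.112,-0.017,0,1, 0.014,0.14,-0.022,0,1, 0.016,0.166,-0.028,0,1, 0.016,0.166,-0.028,0,1, 0.016,0.166,-0.028,0,1]' 15; python3 - <<'E'
from h import *
s=bot.read_state();print(s['force'],s['torque'],s['tcp_pos'])
im=bot.read_camera('scene');cv2.imwrite("pics/p_raw.png",im[:,:,::-1]);cv2.imwrite("pics/p_s.png",cv2.resize(im[260:340,390:470,::-1],None,fx=7.5,fy=7.5,interpolation=2))
im=bot.read_camera('side');cv2.imwrite("pics/p_d.png",cv2.resize(im[130:320,130:300,::-1],None,fx=3.1,fy=3.1,interpolation=2))
E
```

```text
time_s: 22.65
tcp_pos: [0.5788, 0.2593, 0.2082]
eef_rot: [-1.568, 0.004, -1.672]
force: [-0.1, 0.8, 4.9]
width: 0.0179
[-0.11808298  0.82252112  4.89973136] [ 0.23981897  0.30111355 -0.04604204] [0.57882331 0.25925005 0.20821804]
```

View pics/p_s.png

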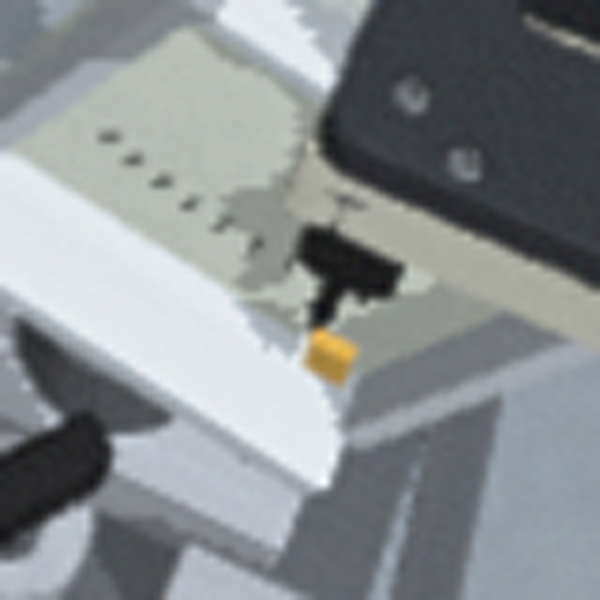

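View pics/p_d.png

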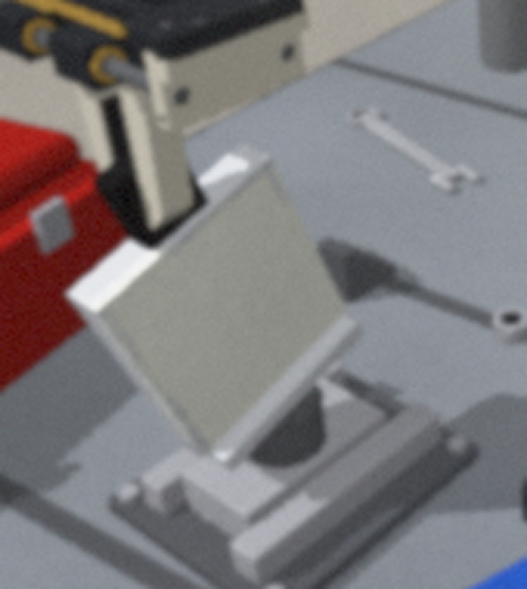

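```bash
cat >> h.py <<'E'
def pose(tcp,a,yaw=-.098,H=.168,off=.0365):
    G=Ro.from_euler('z',yaw).as_matrix()@Ro.from_euler('x',-a).as_matrix()
    g=np.array(tcp)+[0,0.0015,off]; return g-G[:,2]*H,G
E
python3 - <<'E'
from h import *
c=cam('scene'); tcp=[.5788,.2593,.2082]
for a in (.28,.30,.33):
  org,G=pose(tcp,a); print(a,org, np.linalg.norm(org-[.5726,.2075,.082]))
  for xg in (.0,.002,.004):
   L=[]
   for nm,q in (('tip',(318,327)),('min',(337,338)),('mleft',(315,328)),('mright',(358,350))):
    y,z=dial(c,(390+q[0]/7.5,260+q[1]/7.5),org,G,xg); L.append((nm,round(y,4),round(z,4),np.arctan2(y,.124-z).round(3),np.hypot(y,.124-z).round(3)))
   print(xg,L)
  P=np.array([org+G@[.002,.092*np.sin(m),.124-.092*np.cos(m)] for m in (a,.35,.4)])
  print((proj(c,P)-[390,260])*7.5)
E
```

```text
0.28 [0.57425736 0.21459502 0.08324269] 0.007391238205164781
0.0 [('tip', np.float64(0.0273), np.float64(0.0295), np.float64(0.281), np.float64(0.098)), ('min', np.float64(0.0321), np.float64(0.0298), np.float64(0.328), np.float64(0.1)), ('mleft', np.float64(0.0271), np.float64(0.0283), np.float64(0.276), np.float64(0.099)), ('mright', np.float64(0.0373), np.float64(0.0301), np.float64(0.379), np.float64(0.101))]
0.002 [('tip', np.float64(0.0259), np.float64(0.0334), np.float64(0.278), np.float64(0.094)), ('min', np.float64(0.0306), np.float64(0.0337), np.float64(0.327), np.float64(0.095)), ('mleft', np.float64(0.0257), np.float64(0.0322), np.float64(0.273), np.float64(0.095)), ('mright', np.float64(0.0359), np.float64(0.034), np.float64(0.379), np.float64(0.097))]
0.004 [('tip', np.float64(0.0245), np.float64(0.0373), np.float64(0.275), np.float64(0.09)), ('min', np.float64(0.0292), np.float64(0.0376), np.float64(0.326), np.float64(0.091)), ('mleft', np.float64(0.0243), np.float64(0.0361), np.float64(0.27), np.float64(0.091)), ('mright', np.float64(0.0344), np.float64(0.0379), np.fl
[... 1855 characters left out ...]
.float64(0.0373), np.float64(0.0354), np.float64(0.398), np.float64(0.096)), ('mleft', np.float64(0.0325), np.float64(0.0336), np.float64(0.345), np.float64(0.096)), ('mright', np.float64(0.0425), np.float64(0.036), np.float64(0.45), np.float64(0.098))]
0.004 [('tip', np.float64(0.031), np.float64(0.0387), np.float64(0.348), np.float64(0.091)), ('min', np.float64(0.0357), np.float64(0.0392), np.float64(0.398), np.float64(0.092)), ('mleft', np.float64(0.0309), np.float64(0.0375), np.float64(0.343), np.float64(0.092)), ('mright', np.float64(0.0409), np.float64(0.0398), np.float64(0.452), np.float64(0.094))]
[[312.63814384 318.28400814]
 [320.55687804 321.87879596]
 [340.54653304 330.60429094]]
```

```bash
python3 -m creep '[0.002,0.018,-0.005,0,1, 0.004,0.036,-0.01,0,1, 0.005,0.055,-0.015,0,1, 0.005,0.055,-0.015,0,1, 0.005,0.055,-0.015,0,1, 0.005,0.055,-0.015,0,1,0.005,0.055,-0.015,0,1,0.005,0.055,-0.015,0,1]' 15; python3 - <<'E'
from h import *
s=bot.read_state();print(s['force'],s['torque'],s['tcp_pos'])
im=bot.read_camera('scene');cv2.imwrite("pics/q_s.png",cv2.resize(im[260:340,390:470,::-1],None,fx=7.5,fy=7.5,interpolation=2))
c=cam('scene')
for q in ("gauge_foot","mark_top","pointer_tip"):
    for r in bot.mark_of('scene',q): print(q,round(r['confidence'],2),toworld(c,r['location']).round(4))
im=bot.read_camera('side');cv2.imwrite("pics/q_d.png",cv2.resize(im[130:320,130:300,::-1],None,fx=3.1,fy=3.1,interpolation=2))
E
```

```text
time_s: 23.55
tcp_pos: [0.5796, 0.2673, 0.2059]
eef_rot: [-1.568, 0.004, -1.672]
force: [-0.6, 0.4, 6.0]
width: 0.0179
[-0.55844102  0.39111332  5.99707623] [ 0.15845265  0.237179   -0.03960837] [0.57964208 0.26727327 0.20592787]
gauge_foot 0.65 [0.5709 0.2108 0.0865]
mark_top 0.38 [0.585  0.2533 0.1149]
pointer_tip 0.59 [0.582  0.2515 0.1099]
```

View pics/q_s.png

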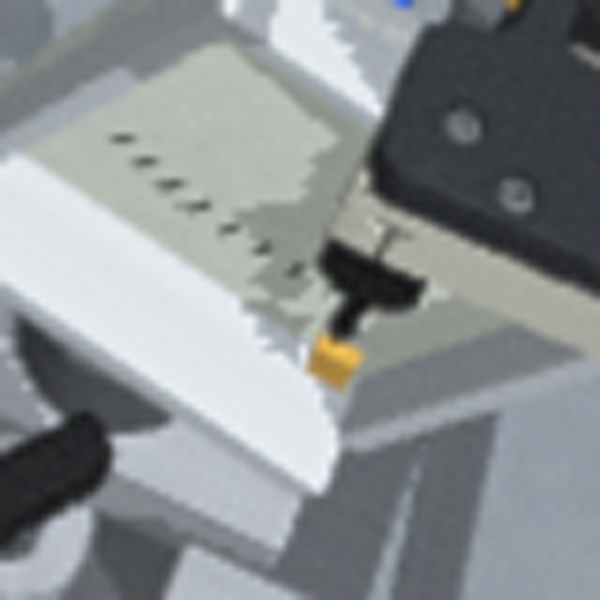

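View pics/q_d.png

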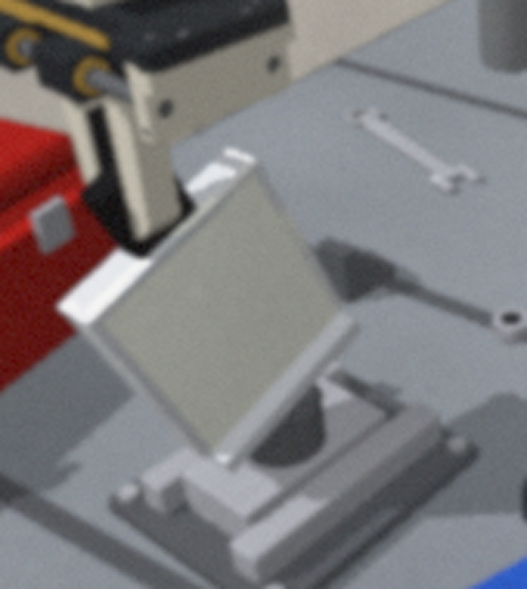

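```bash
python3 -m creep '[0,0,0,0,1,0,0,0,0,1,0,0,0,0,1,0,0,0,0,1,0,0,0,0,1,0,0,0,0,1,0,0,0,0,1,0,0,0,0,1]' 15; python3 - <<'E'
from h import *
s=bot.read_state();print(s['force'],s['torque'],s['tcp_pos'])
im=bot.read_camera('scene');cv2.imwrite("pics/r_s.png",cv2.resize(im[285:325,415:455,::-1],None,fx=14,fy=14,interpolation=2))
c=cam('scene'); org,G=pose(s['tcp_pos'],.35); print(org)
E
```

```text
time_s: 24.6
tcp_pos: [0.5797, 0.2672, 0.2059]
eef_rot: [-1.568, 0.004, -1.672]
force: [-0.9, 1.6, 6.5]
width: 0.0178
[-0.89920997  1.59966465  6.47785993] [ 0.19249755  0.19040377 -0.00593777] [0.57965161 0.2672387  0.20591661]
[0.57401517 0.21140828 0.08460199]
```

View pics/r_s.png

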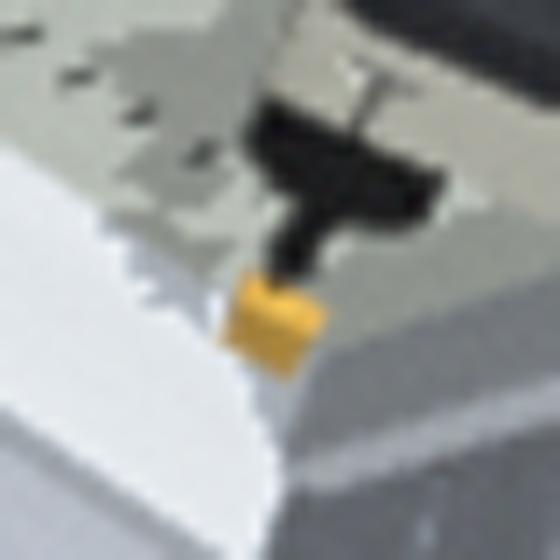

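```bash
python3 - <<'E'
from rig import bot
print(bot.sign_off()); s=bot.read_state(); print(s['time_s'],s['force'],s['width'])
E
```

```text
the job is handed in; nothing more can be done
None
the job is handed in; nothing more can be done
```

I finished the job and handed it in at about 24.6 s of the 64 s allowed. The hand-in reports no verdict, so the checks below are my own.

**What I did**
- **Clamp:** I gripped the knob and turned it clockwise to its stop. The resisting moment rose to about 0.74 N m. Bar angles of -0.71 to -0.73 rad give a clamp value of about 1.2.
- **Placing:** I picked up the gauge by its grip and set it upright on the stud's knuckles. It stayed upright with a contact force of several newtons for well over 0.2 s.
- **Rocking:** I then leant it towards its own +y by about 0.35 rad, letting it pivot in the pads.

**Last checks**
- **Pointer:** the last picture, taken about 1 s after the final move, shows the pointer tip on the middle of the brass mark's inner edge, within about 1 px (about 2 mm). The arm pose was unchanged over that second.
- **Contact:** the foot presses on the stud with about 10–11 N, which includes allowing for the gauge's weight. The grip is set to 15 N with the jaws 17.8 mm open on the 18 mm grip.
- **Position:** the foot centre is computed to be about 5 mm from the stud's top point. The side picture shows the foot clear of the channel and table.

**What disagreed**
- **Finger length:** my first close on the knob went over the top of the bar. The fingertips appeared to stand about 17–20 mm behind the TCP rather than 17 mm ahead as stated, so I went deeper and worked with that from then on.
- **Lean when first placed:** I judged it upright by eye and did not measure the angle.

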